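Box the storage tub in for the drive

TASK

Get the clip-lid storage box ready for the drive. Push it along the counter all the way into its wooden holder, up to the back fence, and then push the holder's swing bar round until it lies closed across the open side against its stop. The box stays down on the counter and is not lifted or tipped, and the kettle and mugs are left where they stand.

Things in the scene. Friction and masses are not known exactly. Their poses are not given: they have to be found in the camera images.
- holder: Plywood holder fixed to the counter: three fences round a bay open on its -x side (mouth), counter as floor. Origin: on the counter, where the centre of the box's underside is when fully home; x points into the bay, z up. Back fence: inner face at x = +50 mm, 50 high. Side fences: x -50 to +50 mm, inner faces y = +-69 mm, 12 thick, 35 high.
- box: White plastic box, grey lid clipped on (one rigid piece), loose, 0.3 to 0.65 kg. 100 mm along x, 122 along y (lid 130), 80 high. Origin: centre of underside, z up. Starts 40 to 80 mm short of home, sticking out of the mouth, its leading end between the side fences (8 mm play each side), in line with the holder within 0.05 rad. Outer end face: x = -50 mm.
- bar (a joint): Angle (rad) of the steel swing bar: 0 = closed, along the holder's -y across the mouth, against its stop; grows as it opens, clockwise seen from above; at 1.57 it points along the holder's -x, straight out. Limit 2.3; starts at 1.5 to 1.95. Stays where left: pivot friction 0.12 N m, about 1 N at 120 mm from the pivot. Push it closed on the side facing away from the box.
- bar_hinge (a point): Pivot axis of the swing bar, at x = -68, y = +100 mm in the holder's frame, at mid-height of the bar (45 mm above the counter). The pivot block and boss are 58 mm high at most.
- bar_tip (a point): Centre of the bar's free end, 194 mm from the pivot axis. Bar 14 mm thick, 35 to 55 mm above the counter. Closed, its end rests by a keeper post (24 x 26 mm, 60 high, at x = -48, y = -94 mm in the holder's frame) and its inner face is 11 mm from the outer end of a box fully home; it cannot close on a box that sticks out.
- kettle: Stainless steel kettle with a black handle, 170 mm across, 197 mm high, spout along its own +y; loose bystander. Origin: centre of its underside.
- mug_low: Lower of two stacked cream enamel mugs, 80 mm across, 80 mm high, handle along its own +y (to 68 mm from the axis); loose bystander. Origin: centre of its underside.
- mug_top: Upper of the two stacked mugs, the same size, standing on the lower one's rim; loose bystander. Origin: centre of its underside.
There are look-alikes about, which are no part of the job. Leave any blue or turquoise look-alike of the box alone.

How it is judged:
By the outcome, as a careful person would: the job done as asked, in the order asked, and still so for the second after the job is handed in, with the robot touching nothing.
It also fails if it takes over 58 s, if anything falls off the work surface, if the arm or the gripper's body presses on something with over 40 N, if the wrist force passes 120 N, or if a joint passes its speed limit or range.

ROBOT

A 6-joint arm with a two-finger parallel gripper is mounted at the origin on the work surface. World frame = base frame: x ahead of the robot, y to its left, z up, the work surface at z = 0. Lengths are in mm, angles in rad, forces in N, time in s.
With the tool pointing down it reaches from about 325 to 1000 mm from the base axis. Payload 5.1 kg.
Tool frame: the origin (TCP) lies midway between the tips of the shut fingers; the grasp point (between the pads) lies 19 mm behind it; z points along the fingers, y is the line along which they close (so a half turn about z gives the same grasp; the last joint's range is limited). The gripper opens to 85 mm and grips with 20 to 120 N. Pads are 22 mm wide; open, the fingers measure 114 mm over their backs; the gripper's body (76 mm by 85 mm) begins 54 mm behind the grasp point. The pads swing forward as they close: fully open they stand 13 mm farther back than shut.
Start: joints at [1.069, 0.124, 1.65, -0, 1.367, -0.083], TCP at [264.351, 593.804, 231.322] pointing down, gripper open.
Joint ranges: [-2.61, 2.61], [-1.02, 2.33], [0.03, 2.71], [-1.35, 4.49], [0.32, 2.68], [-2.91, 2.91]. Speed limits (rad/s): [2.57, 2.57, 3.14, 3.14, 3.14, 3.14].

INTERFACE

Orientations are given as a rotation vector (axis times angle).
In Python, from station import read_state, capture, finish_job gives the robot as it stands. The module is installed in compiled form; this text tells all that it offers.
- The arm moves only by the tool carry_out, never from a script. Its argument "increments" is a list of rows, each an object of numbers: "dx", "dy", "dz": the shift along the tool's x, y, z in mm; "spin": the turn about the tool's z in rad; "jaw": the opening, from -1 (shut) to 1 (fully open). A call has 1 to 20 rows; each row shifts and turns the commanded pose from where the row before left it, along the tool's axes as they then stand; what a row does not reach is not made up. A row lasts 1/10 s, in which the tool goes at most 50 mm and 8.59 degrees, less where a joint would pass 70% of its speed; a pose out of reach is approached as far as the arm can. A call with a gripper value outside its range is refused whole. The fingers move at their own pace and stop on an object; the grip force is fixed at half the most. Time passes only in rows, so rows that do not move let the fingers close. It gives the time, the measured TCP pose, the force, the opening and the grip force at its end, in the units of the state.
- read_state(): the state, without advancing time (a new reading comes with each control period).
- capture(name): name is "scene" or "top"; returns a dict with "pixels" (420x560x3 uint8, red, green, blue), "z_map" (420x560 float32, mm along the optical axis (not along the pixel's ray), 0 where there is no reading), "K" (3x3 intrinsics, pixels), "T" (4x4, takes a point from camera to world coordinates). Camera axes: x right, y down, z forward; pixel columns grow to the right and rows downward; lengths in mm; the calibration is good to about 2 mm. A picture is of the moment at which its call begins.
- finish_job(): hands the job in; it is judged then, once.
The state is a dict: "clock": time; "q": joint angles; "dq": joint speeds; "effort": joint torques, N m; "tcp_pos": TCP position; "eef_rot": TCP orientation; "contact_force": force on the tool from outside, world axes, zero at the start; "wrist_torque": the same for the moment, N m; "finger_gap": opening from 0.0 (shut) to 1.0 (fully open); "finger_force": force on a finger pad.
Only numpy, scipy, OpenCV 4.12 (cv2) and the standard library are available. Lean on these libraries where they do the work, as an engineer would, in place of code of your own. Each camera call takes 0.05 s, during which the arm holds its last target. There are 200 camera calls.

## Working session

There is one attempt and no reset: what is moved stays moved. The work goes in short steps, Python scripts to look and compute and a tool call to move; the robot and the scene stay as the last step left them, time stands still between calls to the robot, and variables do not carry over. Pictures are saved under pics/ and viewed, at most 10 in all, crops included, and the job is handed in when it is done.

Besides the shell and the picture viewer there is one more tool, called in YAML: its name, and indented under it one key for each argument. carry_out: Moves the arm, as the interface text tells. Its arguments: {"type":"object","properties":{"increments":{"type":"array","items":{"type":"object","properties":{"dx":{"type":"number"},"dy":{"type":"number"},"dz":{"type":"number"},"spin":{"type":"number"},"jaw":{"type":"number"}}}}},"required":["increments"]}

```bash
mkdir -p pics; python3 - <<'E'
from station import *
import cv2,numpy as np
for n in("scene","top"):
    c=capture(n); cv2.imwrite(f"pics/{n}0.png",c["pixels"][...,::-1]); np.savez(f"{n}0.npz",**c)
    print(n,c["K"].tolist(),c["T"].round(3).tolist(),(c["z_map"]>0).mean())
s=read_state();print(s)
E
```

```text
scene [[537.3830113270157, 0.0, 285.34129534917355], [0.0, 537.3830113270157, 206.34981829442972], [0.0, 0.0, 1.0]] [[-0.467, 0.639, -0.611, 1550.571], [0.884, 0.328, -0.334, 564.87], [-0.013, -0.696, -0.718, 1251.661], [0.0, 0.0, 0.0, 1.0]] 0.9887585034013605
top [[491.7581141182483, 0.0, 275.9585705267972], [0.0, 491.7581141182483, 217.16041652403945], [0.0, 0.0, 1.0]] [[-0.022, -0.984, 0.178, 295.545], [-1.0, 0.024, 0.013, 4.828], [-0.018, -0.178, -0.984, 1373.689], [0.0, 0.0, 0.0, 1.0]] 0.9958843537414966
{'clock': 0.1, 'q': array([ 1.06939903e+00,  1.24455582e-01,  1.65154987e+00, -2.79111111e-05,
        1.36748532e+00, -8.25917367e-02]), 'dq': array([ 7.02905194e-04,  2.86795189e-04, -3.53015238e-03, -1.39015075e-05,
       -4.69314356e-03, -1.32904641e-03]), 'effort': array([ 1.34860948e-04, -4.24930608e+01, -3.66653538e+01, -1.08069587e-04,
        3.84755331e-03,  2.27993432e-06]), 'tcp_pos': array([264.09693977, 593.32448099, 230.1584275 ]), 'eef_rot': array([-6.52943864e-01, -3.07245701e+00,  2.86724278e-03]), 'contact_force': array([-0.50018735,  0.28531024, -0.15056448]), 'wrist_torque': array([ 0.03157719, -0.01383905,  0.03936008]), 'finger_force': 0.0, 'finger_gap': 0.9989304087938056}
```

View pics/scene0.png

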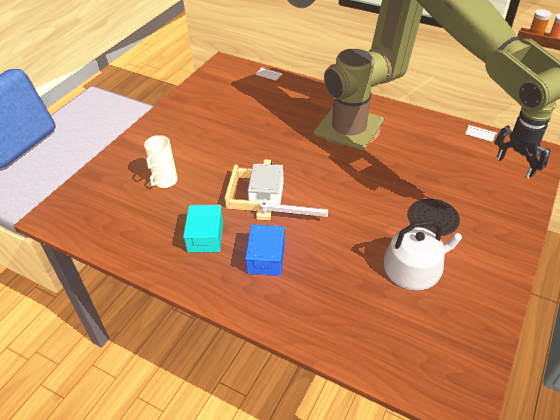

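View pics/top0.png

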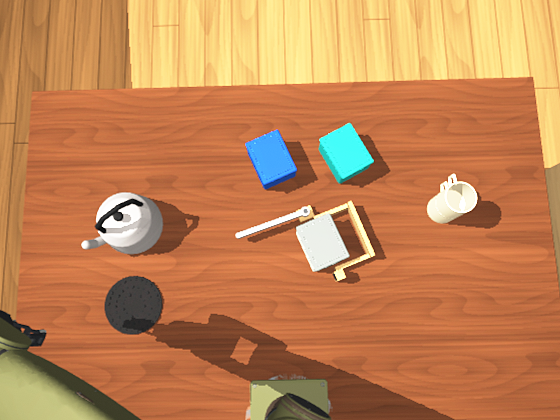

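The top view shows the white box at about (322,242), with its holder fences at (350,205)–(373,256). The hinge is at (306,212), the bar tip at (238,235) and the keeper at (340,274). The kettle (125,222) and mugs (452,200) stand clear. The scene view agrees, and the blue and turquoise boxes are look-alikes. Next I measure.

```bash
cat >m.py <<'E'
import cv2,numpy as np
def cloud(c):
    z=c["z_map"];v,u=np.indices(z.shape);K=c["K"]
    P=np.stack([(u-K[0,2])/K[0,0]*z,(v-K[1,2])/K[1,1]*z,z],-1)
    return P@c["T"][:3,:3].T+c["T"][:3,3]
def measure(c,win):
    P=cloud(c);hsv=cv2.cvtColor(np.ascontiguousarray(c["pixels"]),cv2.COLOR_RGB2HSV).astype(int)
    u0,v0,u1,v1=win;W=np.zeros(P.shape[:2],bool);W[v0:v1,u0:u1]=1
    Z=P[...,2];S=hsv[...,1];H=hsv[...,0]
    def rect(m,name):
        m=cv2.morphologyEx((m&W).astype(np.uint8),cv2.MORPH_OPEN,np.ones((2,2),np.uint8))
        n,l,st,_=cv2.connectedComponentsWithStats(m)
        for i in range(1,n):
            if st[i,4]<15: continue
            p=P[l==i];r=cv2.minAreaRect(p[:,:2].astype(np.float32))
            print(name,st[i,4],"z",np.percentile(p[:,2],[5,50,95]).round(1),"c",np.round(r[0],1),"size",np.round(r[1],1),"ang",round(r[2],1),"med",np.median(p[:,:2],0).round(1))
            if name!="box":print("  corners",cv2.boxPoints(r).round(0).tolist())
    rect((S<60)&(Z>72)&(Z<90),"box")
    rect((S<90)&(Z>40)&(Z<62),"bar")
    rect((S>=60)&(H<40)&(Z>44)&(Z<56),"back")
    rect((S>=60)&(H<40)&(Z>28)&(Z<40),"side")
    rect((S>=60)&(H<40)&(Z>56)&(Z<66),"post")
E
python3 - <<'E'
from m import *
for n,w in(("top",(225,190,395,290)),("scene",(215,150,340,222))):
    print(n);measure(np.load(n+"0.npz"),w)
for n,w in(("kettle",(70,180,175,262)),("mug",(415,170,485,230))):
    P=cloud(np.load("top0.npz"))[w[1]:w[3],w[0]:w[2]].reshape(-1,3);p=P[P[:,2]>15];print(n,p.min(0),p.max(0))
E
```

```text
top
box 1828 z [74.7 80.8 85.6] c [427.9 -57. ] size [144.4 254.1] ang 35.4 med [456.4 -99.2]
bar 236 z [-1.6 49.3 54. ] c [ 500.2 -212.8] size [161.5  22.5] ang 20.4 med [ 496.1 -210.1]
  corners [[421.0, -231.0], [429.0, -252.0], [580.0, -195.0], [572.0, -174.0]]
bar 460 z [-1.1 53.9 59.9] c [450.2 -17.1] size [231.3 210.1] ang 34.2 med [518.3  25.8]
  corners [[296.0, 5.0], [414.0, -169.0], [605.0, -39.0], [487.0, 135.0]]
bar 15 z [53.8 59.9 63.1] c [ 366.7 -138. ] size [13.3  5.7] ang 4.4 med [ 367.6 -138.2]
  corners [[360.0, -136.0], [360.0, -141.0], [374.0, -140.0], [373.0, -135.0]]
side 53 z [28.1 34.3 38.6] c [ 407.3 -181.7] size [ 8.4 51.7] ang 21.6 med [ 406.3 -177.7]
  corners [[394.0, -159.0], [413.0, -207.0], [421.0, -204.0], [402.0, -156.0]]
side 30 z [31.3 36.5 61.4] c [ 391.7 -142.5] size [10.9 24.6] ang 39.2 med [ 393.2 -143.3]
  corners [[380.0, -136.0], [395.0, -155.0], [404.0, -149.0], [388.0, -130.0]]
scene
box 842 z [69.  78.1 83.7] c [957.3 175.6] size [1415.   108.9] ang 28.9 med [473.1 -90.6]
bar 20 z [51.2 57.9 75.3] c [ 386.3 -135.8] size [45.  15.6] ang 1
[... 1118 characters left out ...]
77.0]]
side 18 z [26.2 31.4 72.3] c [ 437.2 -171.1] size [70.2 16.5] ang 48.1 med [ 421.2 -189.2]
  corners [[408.0, -192.0], [420.0, -203.0], [467.0, -151.0], [454.0, -140.0]]
side 48 z [22.3 29.9 36.1] c [ 556.2 -127.7] size [15.2 52.6] ang 23.2 med [ 555.7 -129. ]
  corners [[539.0, -107.0], [560.0, -155.0], [574.0, -149.0], [553.0, -101.0]]
post 20 z [51.1 58.2 76.6] c [ 390.9 -129.7] size [45.2 16.5] ang 30.3 med [ 380.1 -134.8]
  corners [[367.0, -134.0], [376.0, -148.0], [415.0, -125.0], [406.0, -111.0]]
kettle [295.54463184   4.82812364  15.56476786] [ 609.45451844  529.06576431 1373.68922451]
mug [ 295.54463184 -480.68333727   15.2479302 ] [ 619.70075887    4.82812364 1373.68922451]
```

```bash
cat >>m.py <<'E'
def cast(c,uv,z):
    uv=np.atleast_2d(np.asarray(uv,float));d=np.c_[uv,np.ones(len(uv))]@np.linalg.inv(c["K"]).T@c["T"][:3,:3].T;o=c["T"][:3,3]
    return (o+d*((z-o[2])/d[:,2])[:,None])[:,:2]
E
python3 - <<'E'
from m import *
for n,w in(("top",(225,190,395,290)),("scene",(215,150,340,225))):
    c=dict(np.load(n+"0.npz"));im=np.ascontiguousarray(c["pixels"]);h=cv2.cvtColor(im,cv2.COLOR_RGB2HSV).astype(int)
    u0,v0,u1,v1=w;W=np.zeros(h.shape[:2],bool);W[v0:v1,u0:u1]=1
    for nm,m,z in(("white",(h[...,1]<60)&(h[...,2]>110),80),("wood",(h[...,0]>13)&(h[...,0]<32)&(h[...,1]>60)&(h[...,2]>120),50)):
        k,l,st,ce=cv2.connectedComponentsWithStats((m&W).astype(np.uint8))
        for i in range(1,k):
            if st[i,4]<25: continue
            v,u=np.nonzero(l==i)
            for zz in ((80,55) if nm=="white" else (35,50,60)):
                r=cv2.minAreaRect(cast(c,np.c_[u,v],zz).astype(np.float32));print(n,nm,st[i,:].tolist(),zz,"c",np.round(r[0],1),"sz",np.round(r[1],1),round(r[2],1))
    x=im[v0:v1,u0:u1,::-1];cv2.imwrite(f"pics/{n}z.png",cv2.resize(x,None,fx=4.5,fy=4.5,interpolation=cv2.INTER_CUBIC))
E
```

```text
top white [348, 202, 26, 54, 174] 80 c [ 494.5 -202.2] sz [153.3   9.4] 20.6
top white [348, 202, 26, 54, 174] 55 c [ 498.3 -206.2] sz [156.3   9.6] 20.6
top white [296, 204, 54, 68, 2045] 80 c [ 471.2 -117.7] sz [135.7 155.8] 21.7
top white [296, 204, 54, 68, 2045] 55 c [ 474.6 -120. ] sz [138.3 158.8] 21.7
top white [235, 206, 76, 33, 488] 80 c [517.5  31.5] sz [ 24.9 212.9] 17.3
top white [235, 206, 76, 33, 488] 55 c [521.8  32. ] sz [ 25.4 217. ] 17.3
top white [349, 254, 20, 12, 48] 80 c [ 411.6 -191. ] sz [ 9.2 56.7] 21.1
top white [349, 254, 20, 12, 48] 55 c [ 413.8 -194.8] sz [ 9.4 57.8] 21.1
top white [335, 268, 10, 12, 63] 80 c [ 375.2 -141.8] sz [24.3 22.4] 24.4
top white [335, 268, 10, 12, 63] 55 c [ 376.7 -144.7] sz [24.8 22.8] 24.4
top wood [298, 200, 77, 82, 628] 35 c [ 488.1 -149. ] sz [222.  152.9] 28.5
top wood [298, 200, 77, 82, 628] 50 c [ 485.9 -147.3] sz [219.5 151.2] 28.5
top wood [298, 200, 77, 82, 628] 60 c [ 484.5 -146.1] sz [217.8 150. ] 28.5
scene white [248, 164, 80, 53, 1753] 80 c [517.5 -28. ] sz [323.3 172.6] 61.4
scene white [248, 164, 80, 53, 1753] 55 c [495.4 -40.6] sz [330.2 176.3] 61.4
scene wood [263, 159, 8, 6, 37] 35 c [ 355.7 -158.1] sz [26.  24.6] 27.0
scene wood [263, 159, 8, 6, 37] 50 c [ 370.4 -149.2] sz [25.7 24.3] 27.0
scene wood [263, 159, 8, 6, 37] 60 c [ 380.2 -143.2] sz [25.5 24.1] 27.0
scene wood [225, 164, 46, 56, 775] 35 c [ 526.4 -157.4] sz [283.6 122.7] 45.9
scene wood [225, 164, 46, 56, 775] 50 c [ 539.1 -148.5] sz [280.1 121.2] 45.9
scene wood [225, 164, 46, 56, 775] 60 c [ 547.5 -142.6] sz [277.8 120.2] 45.9
```

View pics/topz.png

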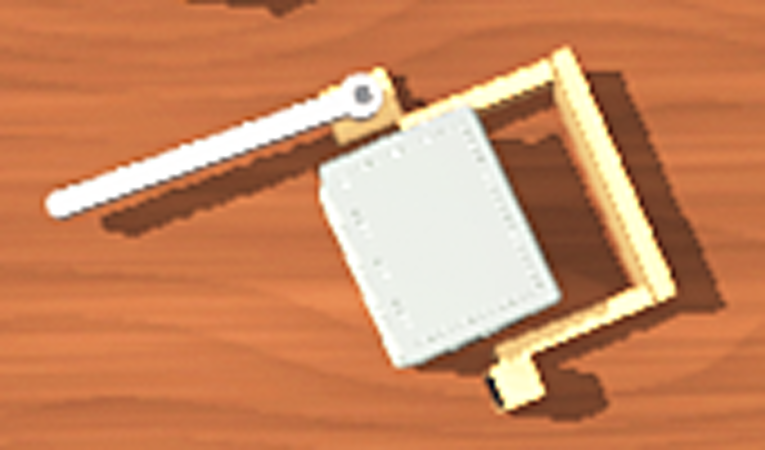

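View pics/scenez.png

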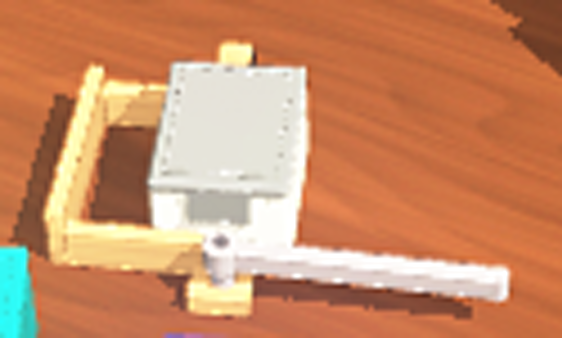

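The crops show the key corners clearly: hinge (363,95), bar end (48,204), lid corners (470,108) and (559,298), and back-fence outer corners (568,46) and (674,292). I cast these onto their planes.

```bash
python3 - <<'E'
from m import *
def go(n,o,pts):
    c=dict(np.load(n+"0.npz"));R={}
    for k,(u,v,z) in pts.items():R[k]=cast(c,[(u+.5)/4.5-.5+o[0],(v+.5)/4.5-.5+o[1]] if 1 else 0,z)[0];print(n,k,R[k].round(1))
    return R
T=go("top",(225,190),dict(hinge=(363,95,58),tip=(50,204,55),b1=(568,46,50),b2=(674,292,50),lA=(470,108,80),lB=(322,166,80),lC=(400,366,80),lD=(559,298,80),keep=(522,380,60)))
S=go("scene",(215,150),dict(hinge=(221,240,58),tip=(508,272,55),b1=(52,222,50),b2=(97,66,50),lA=(150,185,80),lB=(290,193,80),lC=(306,67,80),lD=(172,63,80)))
for R in(T,S):
    y=R["b1"]-R["b2"];th=np.arctan2(y[1],y[0]);yh=np.array([np.cos(th),np.sin(th)]);xh=np.array([yh[1],-yh[0]])
    mid=(R["b1"]+R["b2"])/2
    print("len",np.hypot(*y),"th",th,"O from back",mid-62*xh,"O from hinge",R["hinge"]+68*xh-100*yh)
    l=(R["lA"]+R["lB"]+R["lC"]+R["lD"])/4
    for a,b in("lA lB","lB lC","lC lD","lD lA") and [("lA","lB"),("lB","lC"),("lC","lD"),("lD","lA")]:
        d=R[a]-R[b];print(a,b,np.hypot(*d),np.arctan2(d[1],d[0]))
    print("lid c",l);t=R["tip"]-R["hinge"];print("bar len",np.hypot(*t),"angle",np.arctan2(-(t@xh),-(t@yh)))
E
```

```text
top hinge [549.2 -57.4]
top tip [487.6 133. ]
top b1 [ 578.  -183.7]
top b2 [ 426.2 -239.5]
top lA [ 535.5 -119.6]
top lB [502.8 -30.7]
top lC [383.9 -72.7]
top lD [ 421.3 -166.8]
top keep [ 375.4 -145.4]
scene hinge [553.  -56.6]
scene tip [487.7 131.7]
scene b1 [ 585.1 -175.3]
scene b2 [ 429.5 -233.7]
scene lA [ 547.3 -115.5]
scene lB [509.9 -25. ]
scene lC [389. -77.]
scene lD [ 429.7 -166.5]
len 161.75621088252666 th 0.35254567962558936 O from back [ 480.72741463 -153.42224359] O from hinge [ 478.82424034 -155.74439838]
lA lB 94.6424719016484 -1.217909111826625
lB lC 126.08694777520967 0.33903299954611243
lC lD 101.33648089048549 1.9493008128993576
lD lA 123.57690702413034 -2.7489304009759987
lid c [460.87820117 -97.45901747]
bar len 200.09401445179432 angle 1.610606333615074
len 166.2285851265464 th 0.35884744710285144 O from back [ 485.51999842 -146.43281056] O from hinge [ 483.28549649 -155.38667172]
lA lB 97.86009589439516 -1.1790849228196185
lB lC 131.6175516070355 0.40569388491290204
lC lD 98.28882083831304 1.9974014934360853
lD lA 128.194751415279 -2.7326474447969606
lid c [468.95492836 -95.99686438]
bar len 199.30379010268885 angle 1.5956126257611596
```

carry_out:
  increments:
    - {"spin": 0.14, "jaw": 0.4}
    - {"spin": 0.14, "jaw": 0.4}
    - {"spin": 0.14, "jaw": 0.4}
    - {"spin": 0.14, "jaw": 0.4}
    - {"spin": 0.14, "jaw": 0.4}
    - {"spin": 0.097, "jaw": 0.4}
    - {"dx": -25, "dy": -2, "jaw": 0.4}
    - {"dx": -45, "dy": -4, "jaw": 0.4}
    - {"dx": -45, "dy": -4, "jaw": 0.4}
    - {"dx": -45, "dy": -4, "jaw": 0.4}
    - {"dx": -45, "dy": -4, "jaw": 0.4}
    - {"dx": -45, "dy": -4, "jaw": 0.4}
    - {"dx": -45, "dy": -4, "jaw": 0.4}
    - {"dx": -45, "dy": -4, "jaw": 0.4}
    - {"dx": -45, "dy": -4, "jaw": 0.4}
    - {"dx": -45, "dy": -4, "jaw": 0.4}
    - {"dx": -45, "dy": -4, "jaw": 0.4}
    - {"dx": -45, "dy": -4, "jaw": 0.4}
    - {"dx": -45, "dy": -4, "jaw": 0.4}
    - {"dx": -25, "dy": -2, "jaw": 0.4}

```text
validation failed for argument at $.in...
```

```bash
cat >>m.py <<'E'
TH=0.354;O=np.array([481,-155.]);YH=np.array([np.cos(TH),np.sin(TH)]);XH=np.array([YH[1],-YH[0]])
def hold(p):d=np.asarray(p)[...,:2]-O;return np.stack([d@XH,d@YH],-1)
E
python3 - <<'E'
from m import *
from station import *
from scipy.spatial.transform import Rotation as Ro
s=read_state();R=Ro.from_rotvec(s["eef_rot"]).as_matrix()
print(s["tcp_pos"],hold(s["tcp_pos"]),R.round(3).tolist(),"ty ang",np.arctan2(R[1,1],R[0,1]),s["contact_force"],s["finger_gap"],s["clock"])
c=dict(np.load("top0.npz"))
h=cv2.cvtColor(np.ascontiguousarray(c["pixels"]),cv2.COLOR_RGB2HSV).astype(int)
v,u=np.nonzero((h[...,0]>100)&(h[...,0]<130)&(h[...,1]>120)&(np.indices(h.shape[:2])[1]<310));print("blue",cv2.boxPoints(cv2.minAreaRect(hold(cast(c,np.c_[u,v],80)).astype(np.float32))).round())
E
```

```text
[264.09693977 593.32448099 230.1584275 ] [-777.11357947   55.95490135] [[-0.914, 0.407, -0.001], [0.407, 0.914, -0.002], [0.0, -0.002, -1.0]] ty ang 1.1519965475644598 [-0.50018735  0.28531024 -0.15056448] 0.9989304087938056 0.1
blue [[-923.  210.]
 [-880.   13.]
 [ -28.  202.]
 [ -71.  399.]]
```

carry_out:
  increments:
    - {"dx": 0, "dy": 0, "dz": 0, "spin": 0.14, "jaw": 0.4}
    - {"dx": 0, "dy": 0, "dz": 0, "spin": 0.14, "jaw": 0.4}
    - {"dx": 0, "dy": 0, "dz": 0, "spin": 0.14, "jaw": 0.4}
    - {"dx": 0, "dy": 0, "dz": 0, "spin": 0.14, "jaw": 0.4}
    - {"dx": 0, "dy": 0, "dz": 0, "spin": 0.14, "jaw": 0.4}
    - {"dx": 0, "dy": 0, "dz": 0, "spin": 0.097, "jaw": 0.4}

```text
clock: 0.7
tcp_pos: [264.2, 593.5, 230.6]
eef_rot: [1.8, 2.574, -0.002]
contact_force: [-0.1, -0.3, -0.1]
finger_gap: 0.7
finger_force: 0.0
```

carry_out:
  increments:
    - {"dx": -25, "dy": -2, "dz": 0, "spin": 0, "jaw": 0.4}
    - {"dx": -45, "dy": -4, "dz": 0, "spin": 0, "jaw": 0.4}
    - {"dx": -45, "dy": -4, "dz": 0, "spin": 0, "jaw": 0.4}
    - {"dx": -45, "dy": -4, "dz": 0, "spin": 0, "jaw": 0.4}
    - {"dx": -45, "dy": -4, "dz": 0, "spin": 0, "jaw": 0.4}
    - {"dx": -45, "dy": -4, "dz": 0, "spin": 0, "jaw": 0.4}
    - {"dx": -45, "dy": -4, "dz": 0, "spin": 0, "jaw": 0.4}
    - {"dx": -45, "dy": -4, "dz": 0, "spin": 0, "jaw": 0.4}
    - {"dx": -45, "dy": -4, "dz": 0, "spin": 0, "jaw": 0.4}
    - {"dx": -45, "dy": -4, "dz": 0, "spin": 0, "jaw": 0.4}
    - {"dx": -45, "dy": -4, "dz": 0, "spin": 0, "jaw": 0.4}
    - {"dx": -45, "dy": -4, "dz": 0, "spin": 0, "jaw": 0.4}
    - {"dx": -45, "dy": -4, "dz": 0, "spin": 0, "jaw": 0.4}
    - {"dx": -25, "dy": -2, "dz": 0, "spin": 0, "jaw": 0.4}
    - {"dx": -5, "dy": -3, "dz": 0, "spin": 0, "jaw": 0.4}
    - {"dx": 0, "dy": 0, "dz": 0, "spin": 0, "jaw": 0.4}

```text
clock: 2.3
tcp_pos: [419.2, 16.4, 230.9]
eef_rot: [-1.796, -2.576, 0.0]
contact_force: [0.6, 0.4, -0.2]
finger_gap: 0.695
finger_force: 0.0
```

```bash
cat >>m.py <<'E'
def st():
    from station import read_state
    from scipy.spatial.transform import Rotation as Ro
    s=read_state();R=Ro.from_rotvec(s["eef_rot"]).as_matrix()
    print("tcp",s["tcp_pos"].round(1),"holder",hold(s["tcp_pos"]).round(1),"tyang",np.arctan2(R[1,1],R[0,1]).round(3),"F",s["contact_force"].round(1),"gap",round(s["finger_gap"],2),s["clock"])
E
python3 - <<'E'
from m import *
st()
c=dict(np.load("top0.npz"))
h=cv2.cvtColor(np.ascontiguousarray(c["pixels"]),cv2.COLOR_RGB2HSV).astype(int)
v,u=np.indices(h.shape[:2])
m=(h[...,0]>100)&(h[...,0]<130)&(h[...,1]>120)&(u>235)&(u<310)&(v>120)&(v<195)
v,u=np.nonzero(m);print("blue",cv2.boxPoints(cv2.minAreaRect(hold(cast(c,np.c_[u,v],80)).astype(np.float32))).round().tolist())
E
```

```text
tcp [419.2  16.4 230.9] holder [-182.2    1.4] tyang 0.353 F [ 0.6  0.4 -0.2] gap 0.7 2.3
blue [[-158.0, 332.0], [-151.0, 190.0], [-48.0, 195.0], [-54.0, 337.0]]
```

carry_out:
  increments:
    - {"dx": 0, "dy": 0, "dz": 25, "spin": 0, "jaw": 0.4}
    - {"dx": 0, "dy": 0, "dz": 40, "spin": 0, "jaw": 0.4}
    - {"dx": 0, "dy": 0, "dz": 40, "spin": 0, "jaw": 0.4}
    - {"dx": 0, "dy": 0, "dz": 40, "spin": 0, "jaw": 0.4}
    - {"dx": 0, "dy": 0, "dz": 35, "spin": 0, "jaw": 0.4}
    - {"dx": 0, "dy": 0, "dz": 20, "spin": 0, "jaw": 0.4}
    - {"dx": 0, "dy": 0, "dz": 8, "spin": 0, "jaw": 0.4}
    - {"dx": -10, "dy": 0, "dz": 0, "spin": 0, "jaw": 0.4}
    - {"dx": -10, "dy": 0, "dz": 0, "spin": 0, "jaw": 0.4}
    - {"dx": -10, "dy": 0, "dz": 0, "spin": 0, "jaw": 0.4}
    - {"dx": -8, "dy": 0, "dz": 0, "spin": 0, "jaw": 0.4}
    - {"dx": -5, "dy": 0, "dz": 0, "spin": 0, "jaw": 0.4}
    - {"dx": -5, "dy": 0, "dz": 0, "spin": 0, "jaw": 0.4}
    - {"dx": -5, "dy": 0, "dz": 0, "spin": 0, "jaw": 0.4}
    - {"dx": -5, "dy": 0, "dz": 0, "spin": 0, "jaw": 0.4}
    - {"dx": 0, "dy": 0, "dz": 0, "spin": 0, "jaw": 0.4}

```text
clock: 3.9
tcp_pos: [439.9, -38.0, 23.3]
eef_rot: [-1.795, -2.578, 0.0]
contact_force: [0.2, -0.3, 0.5]
finger_gap: 0.703
finger_force: 0.0
```

```bash
python3 -c "
from m import *
st()"
```

```text
tcp [439.9 -38.   23.3] holder [-124.    2.] tyang 0.354 F [ 0.2 -0.3  0.5] gap 0.7 3.9
```

carry_out:
  increments:
    - {"dx": -3, "dy": 0, "dz": 0, "spin": 0, "jaw": 0.4}
    - {"dx": -3, "dy": 0, "dz": 0, "spin": 0, "jaw": 0.4}
    - {"dx": -3, "dy": 0, "dz": 0, "spin": 0, "jaw": 0.4}
    - {"dx": -3, "dy": 0, "dz": 0, "spin": 0, "jaw": 0.4}
    - {"dx": -3, "dy": 0, "dz": 0, "spin": 0, "jaw": 0.4}
    - {"dx": -3, "dy": 0, "dz": 0, "spin": 0, "jaw": 0.4}
    - {"dx": -3, "dy": 0, "dz": 0, "spin": 0, "jaw": 0.4}
    - {"dx": -3, "dy": 0, "dz": 0, "spin": 0, "jaw": 0.4}
    - {"dx": -3, "dy": 0, "dz": 0, "spin": 0, "jaw": 0.4}
    - {"dx": -3, "dy": 0, "dz": 0, "spin": 0, "jaw": 0.4}

```text
clock: 4.9
tcp_pos: [450.2, -66.0, 23.3]
eef_rot: [-1.794, -2.579, 0.0]
contact_force: [-0.5, 3.1, 0.2]
finger_gap: 0.698
finger_force: 0.0
```

carry_out:
  increments:
    - {"dx": -3, "dy": 0, "dz": 0, "spin": 0, "jaw": 0.4}
    - {"dx": -3, "dy": 0, "dz": 0, "spin": 0, "jaw": 0.4}
    - {"dx": -3, "dy": 0, "dz": 0, "spin": 0, "jaw": 0.4}
    - {"dx": -3, "dy": 0, "dz": 0, "spin": 0, "jaw": 0.4}
    - {"dx": -3, "dy": 0, "dz": 0, "spin": 0, "jaw": 0.4}
    - {"dx": -3, "dy": 0, "dz": 0, "spin": 0, "jaw": 0.4}
    - {"dx": -3, "dy": 0, "dz": 0, "spin": 0, "jaw": 0.4}

```text
clock: 5.6
tcp_pos: [457.6, -85.6, 23.3]
eef_rot: [1.794, 2.579, 0.0]
contact_force: [-1.1, 3.4, -0.3]
finger_gap: 0.701
finger_force: 0.0
```

```bash
python3 -c "
from m import *
st()"
```

```text
tcp [457.6 -85.6  23.3] holder [-73.2   2.1] tyang 0.355 F [-1.1  3.4 -0.3] gap 0.7 5.6
```

carry_out:
  increments:
    - {"dx": -2, "dy": 0, "dz": 0, "spin": 0, "jaw": 0.4}
    - {"dx": -2, "dy": 0, "dz": 0, "spin": 0, "jaw": 0.4}
    - {"dx": -2, "dy": 0, "dz": 0, "spin": 0, "jaw": 0.4}
    - {"dx": -1, "dy": 0, "dz": 0, "spin": 0, "jaw": 0.4}

```text
clock: 6.0
tcp_pos: [460.0, -92.2, 23.4]
eef_rot: [1.794, 2.579, 0.0]
contact_force: [-0.7, 3.6, 0.6]
finger_gap: 0.702
finger_force: 0.0
```

carry_out:
  increments:
    - {"dx": -1, "dy": 0, "dz": 0, "spin": 0, "jaw": 0.4}
    - {"dx": -1, "dy": 0, "dz": 0, "spin": 0, "jaw": 0.4}

```text
clock: 6.2
tcp_pos: [460.6, -93.9, 23.3]
eef_rot: [-1.794, -2.579, -0.0]
contact_force: [-1.1, 3.5, 0.4]
finger_gap: 0.699
finger_force: 0.0
```

carry_out:
  increments:
    - {"dx": -1, "dy": 0, "dz": 0, "spin": 0, "jaw": 0.4}
    - {"dx": -1, "dy": 0, "dz": 0, "spin": 0, "jaw": 0.4}

```text
clock: 6.4
tcp_pos: [460.9, -95.1, 23.2]
eef_rot: [-1.793, -2.577, -0.001]
contact_force: [-4.3, 9.6, 3.3]
finger_gap: 0.703
finger_force: 0.0
```

carry_out:
  increments:
    - {"dx": -1, "dy": 0, "dz": 0, "spin": 0, "jaw": 0.4}
    - {"dx": 0, "dy": 0, "dz": 0, "spin": 0, "jaw": 0.4}

```text
clock: 6.6
tcp_pos: [460.8, -95.1, 23.1]
eef_rot: [-1.791, -2.576, -0.002]
contact_force: [-4.4, 9.7, 4.0]
finger_gap: 0.698
finger_force: 0.0
```

```bash
python3 - <<'E'
from m import *
from station import *
st()
c=capture("scene")
im=np.ascontiguousarray(c["pixels"]);x=im[145:230,210:340,::-1];cv2.imwrite("pics/scene1z.png",cv2.resize(x,None,fx=6,fy=6,interpolation=cv2.INTER_CUBIC))
E
```

```text
tcp [460.8 -95.1  23.1] holder [-63.2   1.8] tyang 0.356 F [-4.4  9.7  4. ] gap 0.7 6.6
```

View pics/scene1z.png

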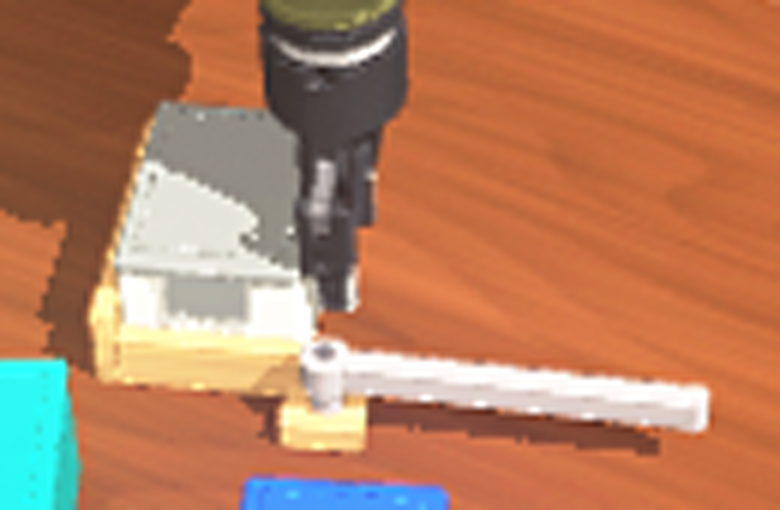

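The box looks home: its lid reaches the back fence at the left edge (130,250), and the bar is still open out to (700,405). I press a little more to confirm it is seated.

carry_out:
  increments:
    - {"dx": -1, "dy": 0, "dz": 0, "spin": 0, "jaw": 0.4}
    - {"dx": -1, "dy": 0, "dz": 0, "spin": 0, "jaw": 0.4}

```text
clock: 6.85
tcp_pos: [460.3, -95.1, 22.8]
eef_rot: [-1.788, -2.573, -0.004]
contact_force: [-8.3, 20.7, 7.3]
finger_gap: 0.699
finger_force: 0.0
```

carry_out:
  increments:
    - {"dx": 4, "dy": 0, "dz": 0, "spin": 0, "jaw": 0.4}
    - {"dx": 10, "dy": 0, "dz": 0, "spin": 0, "jaw": 0.4}
    - {"dx": 30, "dy": 0, "dz": 0, "spin": 0, "jaw": -0.5}
    - {"dx": 35, "dy": 0, "dz": 0, "spin": 0, "jaw": -1}
    - {"dx": 30, "dy": 0, "dz": -10, "spin": 0, "jaw": -1}
    - {"dx": 0, "dy": 0, "dz": -40, "spin": 0, "jaw": -1}
    - {"dx": 0, "dy": 0, "dz": -40, "spin": 0, "jaw": -1}
    - {"dx": 0, "dy": 0, "dz": -30, "spin": 0, "jaw": -1}
    - {"dx": 15, "dy": 40, "dz": 0, "spin": 0, "jaw": -1}
    - {"dx": 15, "dy": 40, "dz": 0, "spin": 0, "jaw": -1}
    - {"dx": 15, "dy": 40, "dz": 0, "spin": 0, "jaw": -1}
    - {"dx": 5, "dy": 32, "dz": 0, "spin": 0, "jaw": -1}
    - {"dx": 0, "dy": 0, "dz": 0, "spin": 0, "jaw": -1}

```text
clock: 8.15
tcp_pos: [552.5, 105.0, 143.9]
eef_rot: [1.79, 2.579, 0.002]
contact_force: [-1.2, -0.5, 0.5]
finger_gap: -0.002
finger_force: 0.0
```

```bash
python3 - <<'E'
from m import *
from station import *
st();print(read_state()["q"].round(2))
c=capture("top")
im=np.ascontiguousarray(c["pixels"]);x=im[190:290,225:395,::-1];cv2.imwrite("pics/top1z.png",cv2.resize(x,None,fx=4.5,fy=4.5,interpolation=cv2.INTER_CUBIC));np.savez("top1.npz",**c)
E
```

```text
tcp [552.5 105.  143.9] holder [-219.1  157.2] tyang 0.357 F [-1.2 -0.5  0.5] gap -0.0 8.15
[ 0.09  0.    1.93 -0.    1.21 -0.26]
```

View pics/top1z.png

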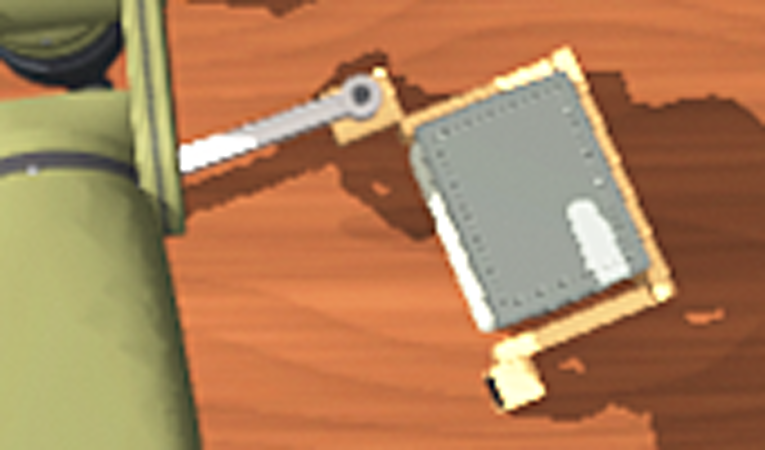

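The top view shows the box in the bay, with lid corners at (414,130), (568,72), (651,268) and (489,330), and the bar unmoved. I check these numerically and compute the bar-push path.

```bash
python3 - <<'E'
from m import *
c=dict(np.load("top1.npz"));f=lambda u,v,z:hold(cast(c,[(u+.5)/4.5-.5+225,(v+.5)/4.5-.5+190],z))[0].round(1)
print([f(*p,80) for p in((414,130),(568,72),(651,268),(489,330))],"back",f(568,46,50),f(674,292,50),"hinge",f(362,95,58))
H=np.array([-68,100.]);r=150;cur=np.array([-219.1,157.2])
for a in [1.6,1.4,1.2,1.0,.8,.6,.4,.2,.1,0]:
    p=H+r*np.array([-np.sin(a),-np.cos(a)])+20*np.array([-np.cos(a),np.sin(a)]);d=p-cur;cur=p;print(a,p.round(),"dx",round(-d[0],1),"dy",round(d[1],1))
E
```

```text
[array([-50.3,  63.4]), array([48.1, 62. ]), array([ 47.2, -63.7]), array([-54.7, -62.3])] back [60.5 81.1] [ 60.3 -80.7] hinge [-68.5  98. ]
1.6 [-217.  124.] dx -1.7 dy -32.8
1.4 [-219.   94.] dx 1.9 dy -30.2
1.2 [-215.   64.] dx -4.2 dy -29.9
1.0 [-205.   36.] dx -10.0 dy -28.5
0.8 [-190.   10.] dx -15.5 dy -25.9
0.6 [-169.  -13.] dx -20.3 dy -22.3
0.4 [-145.  -30.] dx -24.4 dy -17.9
0.2 [-117.  -43.] dx -27.4 dy -12.7
0.1 [-103.  -47.] dx -14.5 dy -4.2
0 [-88. -50.] dx -14.9 dy -2.7
```

carry_out:
  increments:
    - {"dx": 0, "dy": 0, "dz": 25, "spin": 0, "jaw": -1}
    - {"dx": 0, "dy": 0, "dz": 35, "spin": 0, "jaw": -1}
    - {"dx": 0, "dy": 0, "dz": 30, "spin": 0, "jaw": -1}
    - {"dx": 0, "dy": 0, "dz": 20, "spin": 0, "jaw": -1}
    - {"dx": 0, "dy": -8, "dz": 0, "spin": 0, "jaw": -1}
    - {"dx": 0, "dy": -8, "dz": 0, "spin": 0, "jaw": -1}
    - {"dx": 0, "dy": -8, "dz": 0, "spin": 0, "jaw": -1}
    - {"dx": 0, "dy": -8, "dz": 0, "spin": 0, "jaw": -1}
    - {"dx": 0.5, "dy": -7.5, "dz": 0, "spin": 0, "jaw": -1}
    - {"dx": 0.5, "dy": -7.5, "dz": 0, "spin": 0, "jaw": -1}
    - {"dx": 0.5, "dy": -7.5, "dz": 0, "spin": 0, "jaw": -1}
    - {"dx": 0.5, "dy": -7.5, "dz": 0, "spin": 0, "jaw": -1}
    - {"dx": -1, "dy": -7.5, "dz": 0, "spin": 0, "jaw": -1}
    - {"dx": -1, "dy": -7.5, "dz": 0, "spin": 0, "jaw": -1}
    - {"dx": -1, "dy": -7.5, "dz": 0, "spin": 0, "jaw": -1}
    - {"dx": -1, "dy": -7.5, "dz": 0, "spin": 0, "jaw": -1}

```text
clock: 9.8
tcp_pos: [463.4, 69.2, 33.2]
eef_rot: [-1.794, -2.579, 0.0]
contact_force: [1.1, 0.6, 0.5]
finger_gap: 0.004
finger_force: 0.5
```

carry_out:
  increments:
    - {"dx": -2.5, "dy": -7, "dz": 0, "spin": 0, "jaw": -1}
    - {"dx": -2.5, "dy": -7, "dz": 0, "spin": 0, "jaw": -1}
    - {"dx": -2.5, "dy": -7, "dz": 0, "spin": 0, "jaw": -1}
    - {"dx": -2.5, "dy": -7, "dz": 0, "spin": 0, "jaw": -1}
    - {"dx": -4, "dy": -6.5, "dz": 0, "spin": 0, "jaw": -1}
    - {"dx": -4, "dy": -6.5, "dz": 0, "spin": 0, "jaw": -1}
    - {"dx": -4, "dy": -6.5, "dz": 0, "spin": 0, "jaw": -1}
    - {"dx": -4, "dy": -6.5, "dz": 0, "spin": 0, "jaw": -1}

```text
clock: 10.6
tcp_pos: [422.1, 25.9, 33.3]
eef_rot: [-1.794, -2.579, -0.0]
contact_force: [0.9, 0.8, -0.8]
finger_gap: -0.003
finger_force: 0.4
```

```bash
python3 - <<'E'
from m import *
from station import *
st()
c=capture("scene")
im=np.ascontiguousarray(c["pixels"]);x=im[145:230,210:340,::-1];cv2.imwrite("pics/scene2z.png",cv2.resize(x,None,fx=6,fy=6,interpolation=cv2.INTER_CUBIC))
E
```

```text
tcp [422.1  25.9  33.3] holder [-190.1    7.4] tyang 0.355 F [ 0.9  0.8 -0.8] gap -0.0 10.6
```

View pics/scene2z.png

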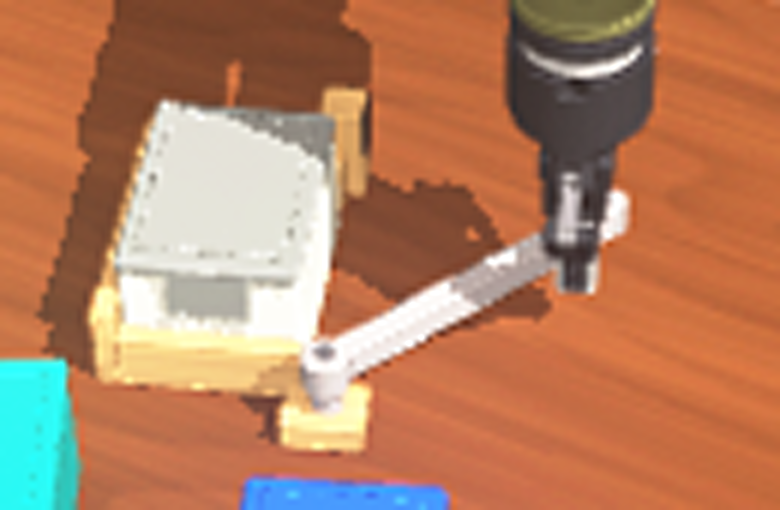

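The bar is swinging in: the tip is at (615,210), the fingers push at (575,260), and the box is still home. I continue along the arc.

carry_out:
  increments:
    - {"dx": -5, "dy": -5.5, "dz": 0, "spin": 0, "jaw": -1}
    - {"dx": -5, "dy": -5.5, "dz": 0, "spin": 0, "jaw": -1}
    - {"dx": -5, "dy": -5.5, "dz": 0, "spin": 0, "jaw": -1}
    - {"dx": -5, "dy": -5.5, "dz": 0, "spin": 0, "jaw": -1}
    - {"dx": -6, "dy": -4.5, "dz": 0, "spin": 0, "jaw": -1}
    - {"dx": -6, "dy": -4.5, "dz": 0, "spin": 0, "jaw": -1}
    - {"dx": -6, "dy": -4.5, "dz": 0, "spin": 0, "jaw": -1}
    - {"dx": -6, "dy": -4.5, "dz": 0, "spin": 0, "jaw": -1}
    - {"dx": -6, "dy": -3, "dz": 0, "spin": 0, "jaw": -1}
    - {"dx": -6, "dy": -3, "dz": 0, "spin": 0, "jaw": -1}
    - {"dx": -5, "dy": -2, "dz": 0, "spin": 0, "jaw": -1}
    - {"dx": -5, "dy": -2, "dz": 0, "spin": 0, "jaw": -1}
    - {"dx": -5, "dy": -2, "dz": 0, "spin": 0, "jaw": -1}
    - {"dx": -4, "dy": -1, "dz": 0, "spin": 0, "jaw": -1}
    - {"dx": -4, "dy": -1, "dz": 0, "spin": 0, "jaw": -1}
    - {"dx": -4, "dy": -1, "dz": 0, "spin": 0, "jaw": -1}

```text
clock: 12.25
tcp_pos: [399.7, -70.8, 33.3]
eef_rot: [-1.794, -2.579, 0.0]
contact_force: [0.6, 0.0, -0.3]
finger_gap: 0.0
finger_force: 0.4
```

```bash
python3 -c "
from m import *
st()"
```

```text
tcp [399.7 -70.8  33.3] holder [-107.1  -47. ] tyang 0.355 F [ 0.6  0.  -0.3] gap 0.0 12.25
```

carry_out:
  increments:
    - {"dx": -3, "dy": 0, "dz": 0, "spin": 0, "jaw": -1}
    - {"dx": -3, "dy": 0, "dz": 0, "spin": 0, "jaw": -1}
    - {"dx": -3, "dy": 0, "dz": 0, "spin": 0, "jaw": -1}
    - {"dx": -2, "dy": 0, "dz": 0, "spin": 0, "jaw": -1}
    - {"dx": -2, "dy": 0, "dz": 0, "spin": 0, "jaw": -1}
    - {"dx": -2, "dy": 0, "dz": 0, "spin": 0, "jaw": -1}

```text
clock: 12.85
tcp_pos: [404.9, -84.7, 33.3]
eef_rot: [-1.794, -2.579, 0.0]
contact_force: [-0.1, 0.3, -0.5]
finger_gap: -0.003
finger_force: 0.4
```

carry_out:
  increments:
    - {"dx": -1, "dy": 0, "dz": 0, "spin": 0, "jaw": -1}
    - {"dx": -1, "dy": 0, "dz": 0, "spin": 0, "jaw": -1}
    - {"dx": -1, "dy": 0, "dz": 0, "spin": 0, "jaw": -1}

```text
clock: 13.15
tcp_pos: [406.0, -87.5, 33.3]
eef_rot: [-1.794, -2.579, 0.0]
contact_force: [-1.0, 0.7, -0.5]
finger_gap: 0.0
finger_force: 0.4
```

carry_out:
  increments:
    - {"dx": -1, "dy": 0, "dz": 0, "spin": 0, "jaw": -1}
    - {"dx": -1, "dy": 0, "dz": 0, "spin": 0, "jaw": -1}

```text
clock: 13.35
tcp_pos: [406.7, -89.4, 33.3]
eef_rot: [1.794, 2.579, -0.0]
contact_force: [-2.0, 0.4, -0.1]
finger_gap: 0.003
finger_force: 0.4
```

```bash
python3 -c "
from m import *
st()"
```

```text
tcp [406.7 -89.4  33.3] holder [-87.3 -46.9] tyang 0.355 F [-2.   0.4 -0.1] gap 0.0 13.35
```

carry_out:
  increments:
    - {"dx": -1, "dy": 0, "dz": 0, "spin": 0, "jaw": -1}
    - {"dx": -1, "dy": 0, "dz": 0, "spin": 0, "jaw": -1}

```text
clock: 13.55
tcp_pos: [407.4, -91.2, 33.3]
eef_rot: [-1.794, -2.579, -0.0]
contact_force: [-1.1, 1.9, -0.6]
finger_gap: -0.003
finger_force: 1.5
```

carry_out:
  increments:
    - {"dx": -1, "dy": 0, "dz": 0, "spin": 0, "jaw": -1}
    - {"dx": 0, "dy": 0, "dz": 0, "spin": 0, "jaw": -1}

```text
clock: 13.75
tcp_pos: [407.4, -91.3, 33.3]
eef_rot: [-1.794, -2.576, -0.002]
contact_force: [-1.7, 4.3, 3.4]
finger_gap: 0.002
finger_force: 3.0
```

carry_out:
  increments:
    - {"dx": -1, "dy": 0, "dz": 0, "spin": 0, "jaw": -1}
    - {"dx": 0, "dy": 0, "dz": 0, "spin": 0, "jaw": -1}

```text
clock: 13.95
tcp_pos: [407.4, -91.3, 33.3]
eef_rot: [-1.793, -2.574, -0.004]
contact_force: [-2.9, 9.3, 6.3]
finger_gap: -0.005
finger_force: 5.1
```

The bar is on its stop (TCP x about -85, force rising). I back off, raise the tool and look.

carry_out:
  increments:
    - {"dx": 5, "dy": 0, "dz": 0, "spin": 0, "jaw": -1}
    - {"dx": 15, "dy": 0, "dz": 0, "spin": 0, "jaw": -1}
    - {"dx": 35, "dy": 0, "dz": 0, "spin": 0, "jaw": -1}
    - {"dx": 45, "dy": 0, "dz": -20, "spin": 0, "jaw": -1}
    - {"dx": 30, "dy": 0, "dz": -40, "spin": 0, "jaw": -1}
    - {"dx": 40, "dy": 0, "dz": -30, "spin": 0, "jaw": -1}
    - {"dx": 40, "dy": 0, "dz": -30, "spin": 0, "jaw": -1}
    - {"dx": 30, "dy": 0, "dz": -20, "spin": 0, "jaw": -1}
    - {"dx": 0, "dy": 0, "dz": 0, "spin": 0, "jaw": -1}

```text
clock: 14.85
tcp_pos: [325.2, 135.0, 177.1]
eef_rot: [1.784, 2.58, 0.01]
contact_force: [0.1, -1.0, 0.9]
finger_gap: 0.0
finger_force: 0.0
```

```bash
python3 - <<'E'
from m import *
from station import *
st()
a,b=[np.ascontiguousarray(capture(n)["pixels"]) for n in("top","scene")]
cv2.imwrite("pics/fin.png",cv2.resize(np.hstack([a[190:290,280:395],b[140:240,210:325]])[...,::-1],None,fx=3.4,fy=3.4,interpolation=cv2.INTER_CUBIC))
E
```

```text
tcp [325.2 135.  177.1] holder [-326.1  -45.6] tyang 0.361 F [ 0.1 -1.   0.9] gap 0.0 14.85
```

View pics/fin.png

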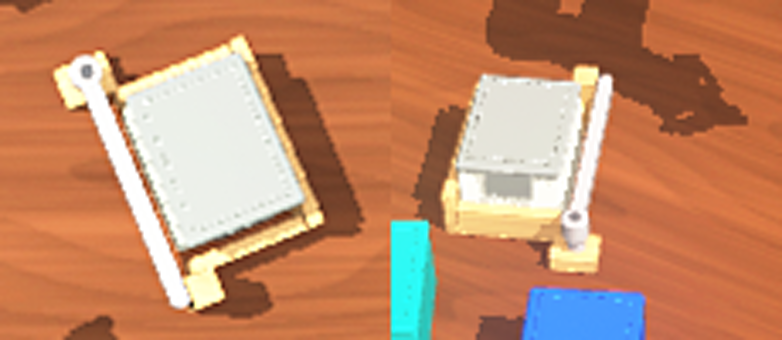

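Both views show the bar closed against the keeper (tip at (180,300) in the left crop) and the box home. The robot is clear, so I hand in.

```bash
python3 -c "
from station import *
print(finish_job())"
```

```text
the job is handed in; nothing more can be done
None
```

The job is handed in: the box is home against the back fence, the swing bar is closed against its stop, and the arm kept clear of the kettle and mugs; it took about 15 s of the 58 s, and no verdict was returned.

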